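# Tamp the offcuts down flat in the stacking tray

### The job

Take the upright tamper by its handle and press the end piece at the far end of each of the tray's three compartments down flat, in the order left, middle, right, so that all the offcuts lie flat below the rim and another tray can be stacked on top. Give each end piece, also one that already lies flat, a firm, steady press of one to two kilograms (10 to 20 N, no harder) for over a second once it is down, and do not touch the offcuts with the gripper. Then stand the tamper upright on the bench clear of the tray and let go, leaving the glue bottle, mallet and plane where they are.

Things in the scene. Friction and masses are not known exactly. Their poses are not given: they have to be found in the camera images.
- tray: Plywood tray fixed on the bench, 200 (x) x 218 (y) x 45 mm high, walls and floor 5 mm. Origin: centre of its underside; x to the far end, y left, z up. Two dividers along x make 3 compartments, 190 x 66 mm inside, centred at y = 71 (left), 0 and -71 mm (right), each with a row of 3 loose pieces and 10 mm spare length. Steel pins 22 mm high just outside its ends.
- tamper_grip (a point): Where to grip the tamper: centre of its upright square wooden handle, 90 mm above the flat underside of its foot, 30 mm below the handle's top. z up, x and y square to the flats. Handle 30 x 30 mm, from 16 to 120 mm above the underside; foot 54 x 54 x 16 mm, its sides parallel to the handle's. 0.28 to 0.46 kg. It stands upright on the bench, right of the tray.
- tamper_foot (a point): Centre of the flat underside of the tamper's foot, 90 mm below tamper_grip; same axes.
- end_a_c (a point): Centre of a loose wooden offcut 60 x 60 mm and 22 to 34 mm thick (along its z; thickness not known beforehand), 55 to 90 g, the last at the far (+x) end of a compartment; which one varies. Once flat its centre is 55 to 65 mm from the tray's origin along x. Tipped up about 28 deg at the start: near edge on the floor, far edge on the far wall, top edge 50 to 62 mm above the tray's origin.
- end_b_c (a point): Centre of a loose wooden offcut 60 x 60 mm and 22 to 34 mm thick (along its z; thickness not known beforehand), 55 to 90 g, the last at the far (+x) end of a compartment; which one varies. Once flat its centre is 55 to 65 mm from the tray's origin along x. Tipped up about 28 deg at the start: near edge on the floor, far edge on the far wall, top edge 50 to 62 mm above the tray's origin.
- end_c_c (a point): Centre of a loose wooden offcut 60 x 60 mm and 22 to 34 mm thick (along its z; thickness not known beforehand), 55 to 90 g, the last at the far (+x) end of a compartment; which one varies. Once flat its centre is 55 to 65 mm from the tray's origin along x. It lies flat at the start.
- piece_00_c (a point): Centre of a loose offcut 60 x 60 x 26 mm (26 along its z), about 70 g, lying flat in the left compartment, nearest the robot; its place along the row can shift by up to 10 mm.
- piece_01_c (a point): Centre of a loose offcut 60 x 60 x 26 mm (26 along its z), about 70 g, lying flat in the left compartment, in the middle of the row; its place along the row can shift by up to 10 mm.
- piece_10_c (a point): Centre of a loose offcut 60 x 60 x 26 mm (26 along its z), about 70 g, lying flat in the middle compartment, nearest the robot; its place along the row can shift by up to 10 mm.
- piece_11_c (a point): Centre of a loose offcut 60 x 60 x 26 mm (26 along its z), about 70 g, lying flat in the middle compartment, in the middle of the row; its place along the row can shift by up to 10 mm.
- piece_20_c (a point): Centre of a loose offcut 60 x 60 x 26 mm (26 along its z), about 70 g, lying flat in the right compartment, nearest the robot; its place along the row can shift by up to 10 mm.
- piece_21_c (a point): Centre of a loose offcut 60 x 60 x 26 mm (26 along its z), about 70 g, lying flat in the right compartment, in the middle of the row; its place along the row can shift by up to 10 mm.
- glue: Bystander: plain white glue bottle, 60 mm in diameter, 160 mm high, standing; origin at its underside.
- mallet: Bystander: mallet lying on the bench to the left of the tray, handle along its x.
- plane: Bystander: wooden hand plane 200 x 58 mm, about 95 mm high, beyond the tray; origin at the centre of its underside.
Not all that is in view belongs to the job. What is shaped like the part that bears piece_11_c but black or red is not meant. What is shaped like the part that bears piece_21_c but yellow is not meant.

How it is judged (in metres and radians):
On the way, in this order (a step that is already met when the one before it is completed fails the run):
1. the tamper's foot presses the end piece of the left compartment, by now lying flat, with a steady 8 to 28 N for 0.8 s (y of tamper_foot in the frame of tray between 0.051 and 0.091 m and ((contact force between tamper and end_a between 8 and 28 N and angle between end_a_c's own z axis and vertical below 0.1 rad) or (contact force between tamper and end_b between 8 and 28 N and angle between end_b_c's own z axis and vertical below 0.1 rad) or (contact force between tamper and end_c between 8 and 28 N and angle between end_c_c's own z axis and vertical below 0.1 rad))), for 0.8 s.
2. the tamper's foot presses the end piece of the middle compartment, by now lying flat, with a steady 8 to 28 N for 0.8 s (y of tamper_foot in the frame of tray between -0.02 and 0.02 m and ((contact force between tamper and end_a between 8 and 28 N and angle between end_a_c's own z axis and vertical below 0.1 rad) or (contact force between tamper and end_b between 8 and 28 N and angle between end_b_c's own z axis and vertical below 0.1 rad) or (contact force between tamper and end_c between 8 and 28 N and angle between end_c_c's own z axis and vertical below 0.1 rad))), for 0.8 s.
3. the tamper's foot presses the end piece of the right compartment, by now lying flat, with a steady 8 to 28 N for 0.8 s (y of tamper_foot in the frame of tray between -0.091 and -0.051 m and ((contact force between tamper and end_a between 8 and 28 N and angle between end_a_c's own z axis and vertical below 0.1 rad) or (contact force between tamper and end_b between 8 and 28 N and angle between end_b_c's own z axis and vertical below 0.1 rad) or (contact force between tamper and end_c between 8 and 28 N and angle between end_c_c's own z axis and vertical below 0.1 rad))), for 0.8 s.
At the end, for the whole second after the job is handed in: All nine offcuts at rest in the tray, tilted under 0.07 rad, centres under 21.5 mm above the tray's origin (flat: 18). Tamper at rest, upright within 0.08 rad, its underside under 6 mm above the bench and its centre over 130 mm from the tray's origin (angle between each of end_a_c, end_b_c, end_c_c, piece_00_c, piece_01_c, piece_10_c, piece_11_c, piece_20_c, piece_21_c's own z axis and vertical below 0.07 rad and z of each of end_a_c, end_b_c, end_c_c in the frame of tray below 0.0255 m and linear speed of each of end_a, end_b, end_c, piece_00, piece_01, piece_10, piece_11, piece_20, piece_21, tamper below 0.01 m/s and z of each of piece_00_c, piece_01_c, piece_10_c, piece_11_c, piece_20_c, piece_21_c in the frame of tray below 0.0215 m and angle between tamper_foot's own z axis and vertical below 0.08 rad and height (world z) of tamper_foot below 0.006 m and horizontal distance between tamper_foot and tray above 0.13 m); the robot touches nothing.
It fails at once if the gripper or arm touches an offcut (contact force between any of the fingers, the arm and end_a above 1 N or contact force between any of the fingers, the arm and end_b above 1 N or contact force between any of the fingers, the arm and end_c above 1 N or contact force between any of the fingers, the arm and piece_00 above 1 N or contact force between any of the fingers, the arm and piece_01 above 1 N or contact force between any of the fingers, the arm and piece_10 above 1 N or contact force between any of the fingers, the arm and piece_11 above 1 N or contact force between any of the fingers, the arm and piece_20 above 1 N or contact force between any of the fingers, the arm and piece_21 above 1 N).
It fails at once if a bystander is moved by more than 20 mm (distance of any of glue, mallet, plane from where it was at the start of the episode above 0.02 m).
It also fails if it takes over 67 s, if anything falls off the work surface, if the arm or the gripper's body presses on something with over 40 N, if the wrist force passes 120 N, or if a joint passes its speed limit or range.

### The arm

A 7-joint arm with a two-finger parallel gripper is mounted at the origin on the work surface. World frame = base frame: x ahead of the robot, y to its left, z up, the work surface at z = 0. Lengths are in mm, angles in rad, forces in N, time in s.
With the tool pointing down it reaches from about 400 to 875 mm from the base axis. Payload 19.3 kg.
Tool frame: the origin (TCP) lies at the very end of the fingers, on their centre line; the grasp point (between the pads) lies 19 mm behind it (grip_point_offset is the z of the grasp point in the tool frame, in mm); z points along the fingers, x is the direction in which the jaws open and shut, and the axes are right-handed (so a half turn about z gives the same grasp; the last joint's range is limited). The gripper opens to 85 mm and grips with 20 to 120 N. Pads are 22 mm wide; open, the fingers measure 114 mm over their backs; the gripper's body (76 mm by 85 mm) begins 54 mm behind the grasp point. The pads swing forward as they close: fully open they stand 13 mm farther back than shut.
Start: joints at [1.235, 0.521, -0.036, 1.599, 0.021, 1.021, -0.113], TCP at [164.148, -603.051, 231.291] pointing down, gripper open.
Joint ranges: [-2.91, 2.91], [-0.3, 2.13], [-1.5, 1.42], [0.17, 2.43], [-1.26, 4.41], [0.16, 1.93], [-2.52, 2.52]. Speed limits (rad/s): [1.89, 1.89, 2.39, 2.39, 3.01, 3.01, 3.01].

### API

Orientations are given as a 3x3 rotation matrix whose columns are the frame's x, y, z axes.
In Python, from workcell import movep, movel, goto_joints, open_gripper, clamp, wait, inverse_kinematics, read_state, camera, PlanningError, finish_job, grip_point_offset gives the robot as it stands. Calls block until the motion is done:
- movep(position, orientation): joint-space move of the TCP to a pose.
- movel(position, frame=None, max_speed=150, guard=None): straight line of the TCP; frame=None keeps the orientation; max_speed is the mean speed in mm/s. With guard (N) it stops when the force on the tool has changed by that much, and returns True; else False.
- goto_joints(angles): joint-space move.
- open_gripper() and clamp(): open the fingers fully, or close them until they stop; the grip force is fixed at half the most.
- wait(seconds).
- inverse_kinematics(position, orientation): joint angles nearest the present ones, or None.
- read_state(): the state.
- camera(name): name is "scene" or "side" or "wrist"; returns a dict with "image" (480x640x3 uint8, blue, green, red), "range_z" (480x640 float32, mm along the optical axis (not along the pixel's ray), 0 where there is no reading), "fx", "fy", "cx", "cy" (pixels), "dist_coeffs" ([k1, k2, p1, p2, k3] as OpenCV has them; the pictures are not rectified), "cam_to_world" (4x4, takes a point from camera to world coordinates). Camera axes: x right, y up, looking along -z (the intrinsics and any distortion apply to the point x, -y, -z); pixel columns grow to the right and rows downward; lengths in mm; the calibration is good to about 2 mm. A picture is of the moment at which its call begins.
A pose or a line that the arm cannot do raises PlanningError and nothing moves.
- finish_job(): hands the job in, once; it reports no verdict.
The state is a dict: "time": time; "qpos": joint angles; "qvel": joint speeds; "joint_efforts": joint torques, N m; "eef_pos": TCP position; "tool_rot": TCP orientation; "ft_force": force on the tool from outside, world axes, zero at the start; "torque": the same for the moment, N m; "finger_gap": finger opening in mm.
Only numpy, scipy, OpenCV 4.12 (cv2) and the standard library are available. Lean on these libraries where they do the work, as an engineer would, in place of code of your own. Each camera call takes 0.05 s, during which the arm holds its last target. There are 200 camera calls.

## Working session

There is one attempt and no reset: what is moved stays moved. The work goes in short steps, each a Python script; the robot and the scene stay as the last script left them, time stands still between calls to the robot, and variables do not carry over. Pictures are saved under pics/ and viewed, about 8 in all and at most 12, crops included, and the job is handed in when it is done.

```bash
mkdir -p pics; ls
cat > h.py <<'E'
import numpy as np, cv2
from workcell import *
def pts(c):
    """world XYZ per pixel from range_z"""
    K=np.array([[c['fx'],0,c['cx']],[0,c['fy'],c['cy']],[0,0,1]]);h,w=c['range_z'].shape
    g=np.mgrid[0:h,0:w][::-1].reshape(2,-1).T.astype(np.float64)
    u=cv2.undistortPoints(g[:,None],K,np.array(c['dist_coeffs'],float))[:,0]
    z=c['range_z'].reshape(-1).astype(float)
    p=np.c_[u[:,0]*z,-u[:,1]*z,-z,np.ones(len(z))]@np.array(c['cam_to_world']).T
    p=p[:,:3];p[z==0]=np.nan
    return p.reshape(h,w,3)
E
python3 - <<'E'
from h import *
for n in('scene','side','wrist'):
    c=camera(n);cv2.imwrite(f'pics/{n}0.png',c['image']);np.save(f'pics/{n}0.npy',pts(c))
    print(n,np.round(np.array(c['cam_to_world']),2).tolist(),c['fx'],(c['range_z']>0).mean())
s=read_state();print(s['ft_force'],s['finger_gap'],s['time'],s['tool_rot'],grip_point_offset)
E
```

```text
pics
scene [[0.28, -0.71, 0.64, 1176.64], [0.96, 0.22, -0.17, -123.17], [-0.02, 0.67, 0.75, 817.18], [0.0, 0.0, 0.0, 1.0]] 459.2101215232639 0.99599609375
side [[-1.0, 0.05, -0.03, 509.98], [-0.06, -0.72, 0.69, 751.27], [0.01, 0.69, 0.73, 842.41], [0.0, 0.0, 0.0, 1.0]] 530.3948500548373 0.9958561197916667
wrist [[0.26, 0.92, 0.3, 240.02], [-0.96, 0.25, 0.08, -582.41], [-0.0, -0.31, 0.95, 373.36], [0.0, 0.0, 0.0, 1.0]] 402.6290965486126 0.9959830729166667
[ 0.0137534  -0.01977835 -0.30215487] 85.39442491996304 0.15 [[ 2.62616925e-01 -9.64900131e-01 -2.95662721e-04]
 [-9.64899798e-01 -2.62617081e-01  8.05189333e-04]
 [-8.54573374e-04  7.38285530e-05 -9.99999632e-01]] -18.700000000000003
```

View pics/scene0.png

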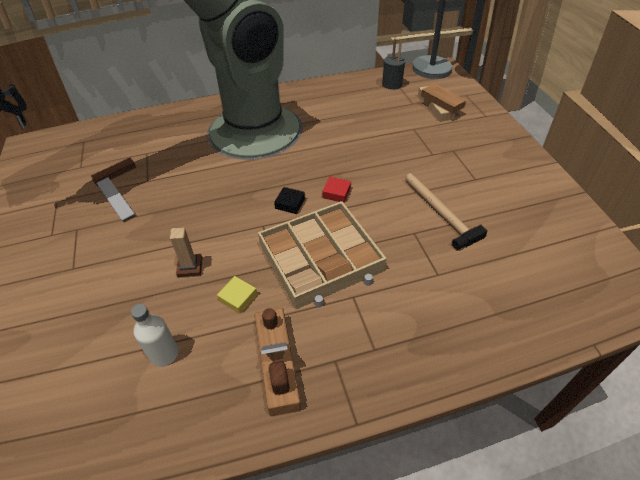

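View pics/side0.png

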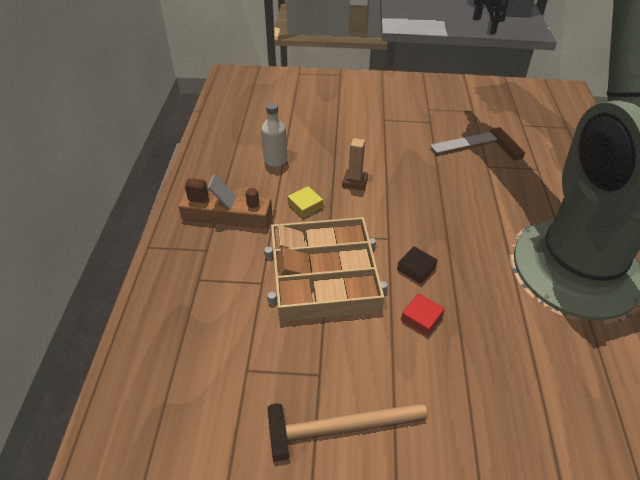

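Scene view: the tray is around (322,252), and its far end is the one with two visible pins at (319,300) and (369,280). The tamper is at (187,252), the glue at (155,335), the plane at (277,365) and the mallet at (445,210). The yellow, black and red blocks are decoys. In the side view the middle and right end pieces look tipped, around (290,240-260).

Run:
```python
from h import *
for n,tr,tm in(('scene',(255,390,200,305),(168,206,224,280)),('side',(262,388,212,325),(338,372,134,192))):
    P=np.load(f'pics/{n}0.npy')
    def reg(r,lo,hi):
        q=P[r[2]:r[3],r[0]:r[1]].reshape(-1,3);q=q[np.isfinite(q).all(1)];return q[(q[:,2]>lo)&(q[:,2]<hi)]
    q=reg(tr,40,49); r=cv2.minAreaRect(q[:,:2].astype(np.float32));print(n,'rim',len(q),r,np.median(q[:,2]))
    for lo,hi in((30,110),(113,126),(8,20)):
        q=reg(tm,lo,hi);
        if len(q)>4: print(' tamper',lo,hi,len(q),cv2.minAreaRect(q[:,:2].astype(np.float32)),q.mean(0).round(1))
    q=reg(tm,-10,200);print(' zmax',q[:,2].max(),'bench',np.median(q[:,2]))
    c,si,ss=r[0],r[1],r[2]
c=cv2.imread('pics/scene0.png')[195:310,165:395];d=cv2.imread('pics/side0.png')[205:330,255:395]
a=cv2.resize(c,(690,345),interpolation=3);cv2.imwrite('pics/cropA.png',np.vstack([a[:, :690],])) 
b=cv2.resize(d,None,fx=4,fy=4,interpolation=3);cv2.imwrite('pics/cropB.png',b)
```

```text
scene rim 2134 ((539.161865234375, 49.96123504638672), (203.756591796875, 219.55780029296875), 10.54848575592041) 44.68454360569143
 tamper 30 110 425 ((489.503662109375, -238.40863037109375), (21.762449264526367, 39.190338134765625), 30.252635955810547) [ 492.5 -241.3   71.7]
 tamper 113 126 179 ((481.68023681640625, -242.57907104492188), (28.520475387573242, 31.21759033203125), 80.96349334716797) [ 484.3 -242.5  119.6]
 tamper 8 20 269 ((482.3302307128906, -242.96401977539062), (54.4325065612793, 55.940433502197266), 80.09911346435547) [ 494.2 -239.9   15.3]
 zmax 124.30398686087892 bench 3.158141141420174
side rim 2516 ((553.0039672851562, 31.53479766845703), (217.40228271484375, 263.5905456542969), 10.802777290344238) 44.40289168729646
 tamper 30 110 382 ((483.1034851074219, -240.24209594726562), (32.33064270019531, 31.17572021484375), 81.06089782714844) [ 483.2 -230.    71.3]
 tamper 113 126 137 ((483.0194091796875, -241.07266235351562), (31.822324752807617, 30.160430908203125), 81.87347412109375) [ 483.  -238.1  120.1]
 tamper 8 20 222 ((482.8541564941406, -241.61654663085938), (58.059776306152344, 54.423885345458984), 80.38400268554688) [ 483.7 -229.9   15.3]
 zmax 124.65607289201591 bench 3.2457322230645786
```

View pics/cropB.png

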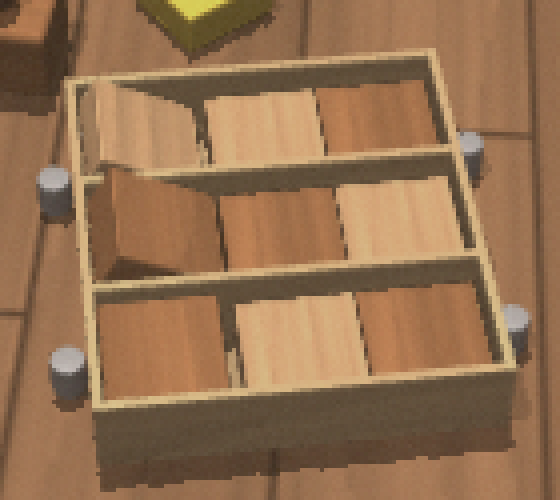

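Run:
```python
from h import *
def Rz(a): a=np.radians(a);return np.array([[np.cos(a),-np.sin(a)],[np.sin(a),np.cos(a)]])
for n in('scene','side'):
    P=np.load(f'pics/{n}0.npy').reshape(-1,3);P=P[np.isfinite(P).all(1)]
    l=(P[:,:2]-[539.2,50])@Rz(10.55)
    m=(abs(l[:,0])<112)&(abs(l[:,1])<118)&(abs(P[:,2]-44.5)<2.5)
    r=cv2.minAreaRect(P[m,:2].astype(np.float32));print(n,r,np.percentile(l[m],[1,99],axis=0).round(1).tolist())
    for y in(71,0,-71):
        row=[]
        for x in range(30,96,8):
            k=(abs(l[:,0]-x)<3)&(abs(l[:,1]-y)<15)&(P[:,2]<70);row.append(np.median(P[k,2]).round(0) if k.any() else -1)
        print('  y',y,row)
    # tall objects near
    for nm,b in(('plane',(112,260,-150,110)),('left',(-150,150,-400,-130))):
        k=(l[:,0]>b[0])&(l[:,0]<b[1])&(l[:,1]>b[2])&(l[:,1]<b[3])&(P[:,2]>25)&(P[:,2]<200)
        print('  ',nm,np.percentile(l[k],[1,99],axis=0).round(0).tolist(),P[k,2].max().round(0))
def R(a): a=np.radians(a);c,s=np.cos(a),np.sin(a);return np.array([[c,s,0],[s,-c,0],[0,0,-1.]])
for p,a in(((482.5,-242,71),80.8),((482.5,-242,71),-9.2),((482.5,-242,71),-99.2),((600,62,100),10.5),((600,62,100),-79.5),((585,131,110),10.5),((613,-9,110),10.5)):
    print(p,a,inverse_kinematics(p,R(a)))
```

```text
scene ((539.1581420898438, 49.97575378417969), (203.7498779296875, 219.5305633544922), 10.55085277557373) [[-100.7, -109.4], [100.7, 109.0]]
  y 71 [np.float64(31.0), np.float64(39.0), np.float64(39.0), np.float64(39.0), np.float64(40.0), np.float64(40.0), np.float64(40.0), np.float64(39.0), np.float64(45.0)]
  y 0 [np.float64(33.0), np.float64(38.0), np.float64(42.0), np.float64(46.0), np.float64(51.0), np.float64(56.0), np.float64(59.0), np.float64(50.0), np.float64(45.0)]
  y -71 [np.float64(24.0), np.float64(28.0), np.float64(33.0), np.float64(37.0), np.float64(42.0), np.float64(47.0), np.float64(50.0), np.float64(49.0), np.float64(44.0)]
   plane [[113.0, -150.0], [141.0, 62.0]] 47.0
   left [[-118.0, -399.0], [149.0, -148.0]] 164.0
side ((541.31396484375, 49.314361572265625), (200.80343627929688, 222.8083038330078), 10.676462173461914) [[-97.4, -109.9], [101.8, 109.7]]
  y 71 [np.float64(19.0), np.float64(39.0), np.float64(39.0), np.float64(40.0), np.float64(40.0), np.float64(39.0), np.float64(39.0), np.float64(39.0), np.float64(39.0)]
  y 0 [np.float64(30.0), np.float64(36.0),
[... 456 characters left out ...]
  1.92230771  0.60769444  0.72588051
  1.22502768]
(482.5, -242, 71) -9.2 [ 0.61911887  0.63868819 -0.36257575  1.9322975   0.36469049  0.6345798
 -0.13536794]
(482.5, -242, 71) -99.2 [ 0.38641793  0.61846901 -0.04291191  1.94486877  0.04545895  0.57916324
 -1.41797251]
(600, 62, 100) 10.5 [ 0.19836559  0.71376131 -0.59290583  1.74153141  0.51086887  0.84533601
 -0.44547385]
(600, 62, 100) -79.5 [ 0.01307407  0.66419642 -0.31228648  1.75195486  0.2759366   0.76860627
 -1.82422032]
(585, 131, 110) 10.5 [ 0.13857651  0.71740796 -0.68179564  1.7435331   0.56429838  0.88618009
 -0.60778721]
(613, -9, 110) 10.5 [ 0.32106034  0.71532298 -0.60575518  1.70858826  0.50616324  0.87923215
 -0.31724497]
```

```bash
cat >> h.py <<'E'
C=np.array([540.,49.7]);YAW=10.6
def R(a): a=np.radians(a);c,s=np.cos(a),np.sin(a);return np.array([[c,s,0],[s,-c,0],[0,0,-1.]])
def tw(x,y):
    a=np.radians(YAW);return C+[np.cos(a)*x-np.sin(a)*y,np.sin(a)*x+np.cos(a)*y]
def fz(): return float(np.mean([read_state()['ft_force'][2] for _ in range(1)]))
def st(m=''):
    s=read_state();print(m,'t%.2f'%s['time'],np.round(s['eef_pos'],1),'f',np.round(s['ft_force'],1),'gap %.1f'%s['finger_gap'],flush=True)
E
python3 - <<'E'
from h import *
T=(482.6,-241.9)
movep([*T,165],R(-9.2));st('above')
c=camera('wrist');P=pts(c).reshape(-1,3);d=np.hypot(P[:,0]-T[0],P[:,1]-T[1])
for lo,hi in((10,20),(112,126)):
    k=(d<60)&(P[:,2]>lo)&(P[:,2]<hi)
    if k.sum()>10: print(lo,k.sum(),cv2.minAreaRect(P[k,:2].astype(np.float32)))
cv2.imwrite('pics/w1.png',c['image'])
movel([*T,71],max_speed=80);st('down')
clamp();st('clamped')
movel([*T,80],max_speed=50);wait(.2);st('lift')
E
```

```text
above t1.92 [ 482.2 -243.2  165. ] f [-0.6 -0.8 -0.2] gap 85.8
10 2110 ((480.3936767578125, -241.48733520507812), (53.33321762084961, 54.09304428100586), 79.45506286621094)
112 3358 ((480.4836120605469, -241.70480346679688), (30.12726593017578, 30.022586822509766), 79.54591369628906)
down t3.29 [ 482.8 -242.    71.4] f [0.  0.1 0.3] gap 85.5
clamped t3.84 [ 482.5 -241.9   71.1] f [-2.9  0.2  6.1] gap 29.5
lift t4.38 [ 482.5 -241.8   79.8] f [ 1.  -0.5 -4.1] gap 29.3
```

View pics/w1.png

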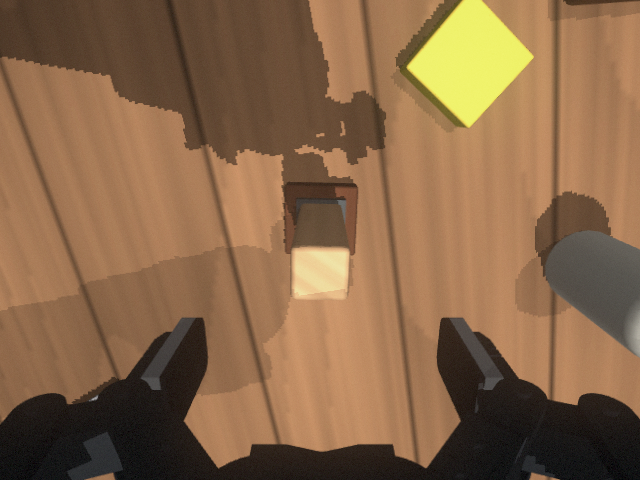

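The wrist picture shows the tamper at (320,270) between the open fingers, with the glue clear to the right. It is now gripped: gap 29.3 mm, weight about 4 N. Next I move over the left compartment.

Run:
```python
from h import *
movel([482.6,-241.9,185]);p=tw(62,71)
movep([*p,185],R(YAW));wait(.1);st('over left')
movel([*p,128]);wait(.1);st('above piece')
c=camera('side');cv2.imwrite('pics/s2.png',cv2.resize(c['image'][180:330,230:420],None,fx=4,fy=4))
c=camera('scene');Q=pts(c)
P=Q.reshape(-1,3);d=np.hypot(*(P[:,:2]-p).T);k=(d<45)&(P[:,2]>66)&(P[:,2]<78)
print('foot top',k.sum(),cv2.minAreaRect(P[k,:2].astype(np.float32)),p,np.median(P[k,2]))
```

```text
over left t6.77 [588.1 129.2 185. ] f [ 0.3  0.1 -4.9] gap 29.2
above piece t7.40 [588.5 131.  129.2] f [ 0.3 -1.1 -4. ] gap 29.5
foot top 289 ((588.3179931640625, 128.7724609375), (55.93762969970703, 53.800785064697266), 10.536497116088867) [587.88144575 130.89339353] 74.15707423819981
```

View pics/s2.png

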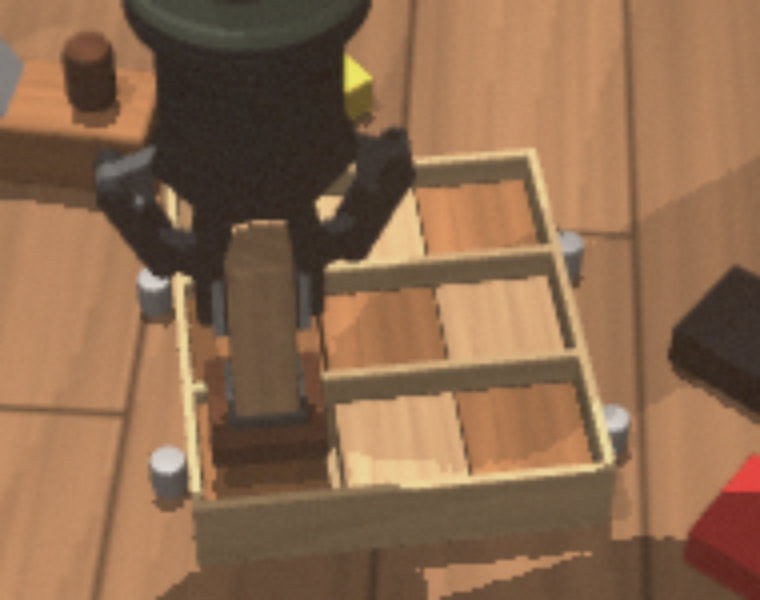

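The foot (crop (268,410)) is square over the left end piece, inside the walls. Pressing now.

```bash
cat >> h.py <<'E'
def press(x,y,zmin,z0,hold=1.5,target=14):
    """guarded descent from z0, steps until the load is stiff, then hold target N; tared here"""
    p=tw(x,y);wait(.3);s=[]
    for _ in range(8): s.append(fz());wait(.03)
    f0=np.mean(s);F=lambda:np.mean([(wait(.02),fz())[1] for _ in range(4)])-f0
    hit=movel([*p,zmin],max_speed=15,guard=6);z=read_state()['eef_pos'][2];st('hit %s tare %.1f'%(hit,f0))
    good=None;log=[]
    for i in range(60):
        f=F();t=read_state()['time'];log.append((round(float(z),2),round(float(f),1)))
        if 10<f<19:
            good=good if good is not None else t
            if t-good>hold: break
            continue
        good=None
        z=max(z+np.clip((f-target)*.06,-.8,.5),zmin);movel([*p,z],max_speed=30)
    print(log);st('pressed')
E
python3 - <<'E'
from h import *
press(62,71,103,128)
E
```

```text
hit True tare -4.4 t9.19 [587.7 130.8 110. ] f [-2.2 -0.1  8.4] gap 29.2
[(109.98, 11.7), (109.98, 12.1), (109.98, 12.3), (109.98, 11.9), (109.98, 12.1), (109.98, 11.9), (109.98, 11.8), (109.98, 12.3), (109.98, 11.6), (109.98, 12.5), (109.98, 12.1), (109.98, 11.9), (109.98, 12.0), (109.98, 12.0), (109.98, 12.1), (109.98, 11.9), (109.98, 11.8), (109.98, 12.2), (109.98, 12.0), (109.98, 12.1), (109.98, 12.4), (109.98, 12.2), (109.98, 12.0), (109.98, 12.0)]
pressed t10.79 [587.7 130.8 110. ] f [-1.8 -1.1  7.3] gap 29.6
```

Left held about 12 N for 1.6 s, at exactly the expected height. Middle next: a heavier-guarded push down first, then the hold.

```bash
cat >> h.py <<'E'
def over(x,y,z):
    q=read_state()['eef_pos'];movel([q[0],q[1],155]);p=tw(x,y);movel([*p,155]);movel([*p,z]);st('over')
def pushdown(x,y,zgate,guard):
    p=tw(x,y);wait(.3);st('tare')
    while True:
        hit=movel([*p,zgate],max_speed=15,guard=guard);st('push hit=%s'%hit)
        return hit
E
python3 - <<'E'
from h import *
over(64,0,140)
pushdown(64,0,109,22)
c=camera('side');cv2.imwrite('pics/s3.png',cv2.resize(c['image'][180:330,230:420],None,fx=4,fy=4))
E
```

```text
over t12.12 [602.1  62.3 139.3] f [ 0.5 -0.3 -4.6] gap 29.1
tare t12.43 [603.   61.6 140.4] f [ 1.3 -0.2 -4.2] gap 29.0
push hit=False t14.64 [602.9  61.5 109.1] f [-0.3  0.2 -4.5] gap 29.3
```

View pics/s3.png

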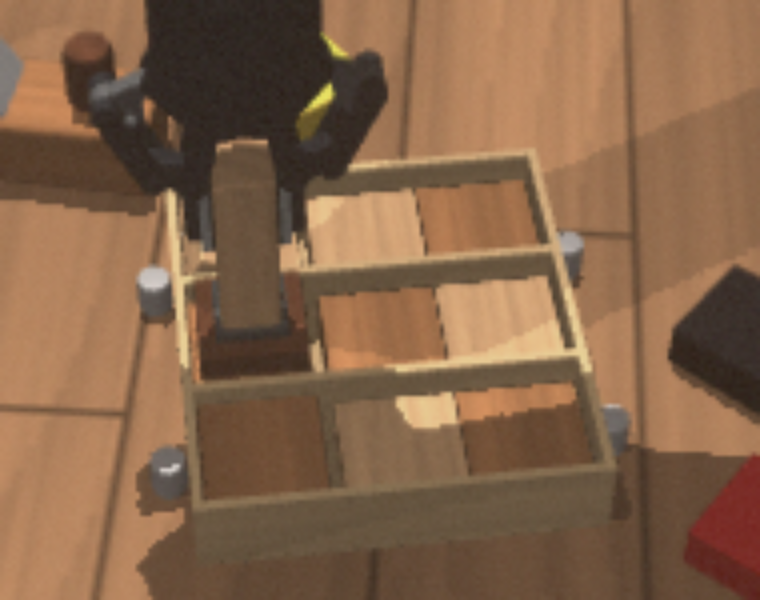

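The foot is inside the middle compartment (crop (250,340)), the piece has dropped ahead of it and there is no load. Now the steady press.

Run:
```python
from h import *
press(64,0,96,109)
over(64,-71,140)
pushdown(64,-71,102,22)
c=camera('side');cv2.imwrite('pics/s4.png',cv2.resize(c['image'][180:330,230:420],None,fx=4,fy=4))
```

```text
hit True tare -4.7 t15.67 [603.   61.5 106. ] f [-1.3 -0.  10.1] gap 29.4
[(106.01, 13.3), (106.01, 13.3), (106.01, 13.2), (106.01, 13.5), (106.01, 13.7), (106.01, 13.4), (106.01, 13.3), (106.01, 13.1), (106.01, 13.0), (106.01, 13.4), (106.01, 13.7), (106.01, 13.3), (106.01, 13.9), (106.01, 13.9), (106.01, 13.3), (106.01, 13.7), (106.01, 13.4), (106.01, 13.3), (106.01, 13.8), (106.01, 13.4), (106.01, 13.7), (106.01, 13.3), (106.01, 13.9), (106.01, 13.6)]
pressed t17.27 [603.   61.5 106. ] f [-2.  -1.3  8.4] gap 29.2
over t18.62 [615.3  -7.4 139.3] f [-0.6 -0.3 -3.5] gap 29.6
tare t18.93 [616.1  -8.2 140.4] f [ 0.4  0.6 -4.5] gap 29.3
push hit=False t21.61 [616.   -8.3 102.1] f [-0.3  0.2 -4.9] gap 29.5
```

View pics/s4.png

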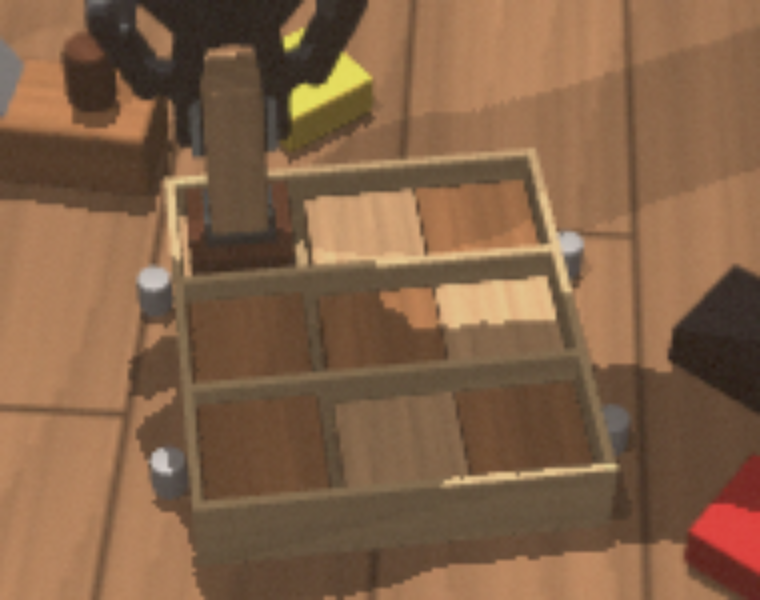

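The middle piece lies flat (crop (250,335)), and the foot is in the right compartment with no load. Pressing right, then carrying the tamper back and checking flatness by depth before setting it down.

Run:
```python
from h import *
press(64,-71,92,102)
q=read_state()['eef_pos'];movel([q[0],q[1],185]);movep([482.6,-241.9,160],R(-9.2))
a=np.radians(YAW);M=np.array([[np.cos(a),-np.sin(a)],[np.sin(a),np.cos(a)]])
for n in('scene','side'):
    P=pts(camera(n)).reshape(-1,3);l=(P[:,:2]-C)@M
    for y in(71,0,-71):
        r=[]
        for x in range(-85,96,10):
            k=(abs(l[:,0]-x)<3)&(abs(l[:,1]-y)<15)&(P[:,2]<80);r.append(int(np.median(P[k,2]).round()) if k.any() else -1)
        print(n,y,r)
movel([482.6,-241.9,78],max_speed=100);wait(.2);st('pre')
h=movel([482.6,-241.9,67],max_speed=12,guard=4);wait(.2);st('down %s'%h)
```

```text
hit True tare -4.2 t22.62 [616.   -8.3  98.1] f [-1.9 -0.7  8.9] gap 29.3
[(98.06, 12.7), (98.06, 12.9), (98.06, 12.6), (98.06, 12.5), (98.06, 12.9), (98.06, 12.6), (98.06, 13.1), (98.06, 13.1), (98.06, 13.4), (98.06, 12.4), (98.06, 12.5), (98.06, 13.3), (98.06, 12.5), (98.06, 12.8), (98.06, 12.8), (98.06, 12.3), (98.06, 12.9), (98.06, 12.8), (98.06, 13.0), (98.06, 12.7), (98.06, 12.8), (98.06, 12.8), (98.06, 13.1), (98.06, 12.4)]
pressed t24.23 [616.   -8.3  98.1] f [-2.2  0.1  7.6] gap 29.4
scene 71 [32, 33, 32, 32, 32, 31, 32, 32, 31, 32, 32, 31, 39, 40, 40, 40, 40, 40, 42]
scene 0 [32, 32, 32, 32, 32, 32, 32, 32, 32, 32, 32, 30, 36, 35, 36, 35, 36, 36, 38]
scene -71 [32, 32, 32, 32, 32, 32, 31, 32, 32, 32, 32, 26, 27, 28, 27, 27, 28, 30, 44]
side 71 [31, 32, 32, 31, 32, 32, 31, 31, 31, 32, 31, 31, 37, 40, 39, 40, 39, 39, 39]
side 0 [32, 31, 32, 31, 32, 31, 32, 31, 31, 31, 32, 31, 33, 36, 36, 36, 36, 35, 36]
side -71 [32, 32, 31, 31, 32, 32, 32, 31, 32, 32, 31, 32, 26, 27, 28, 28, 28, 28, 28]
pre t27.27 [ 482.8 -242.1   78.5] f [ 0.8 -0.4 -4.7] gap 29.2
down True t28.10 [ 482.5 -241.9   71. ] f [-2.   0.2  9.8] gap 29.2
```

Run:
```python
from h import *
open_gripper();wait(.2);st('open')
movel([482.6,-241.9,165],max_speed=60);movel([482.6,-241.9,230]);wait(.3);st('clear')
c=camera('wrist');P=pts(c).reshape(-1,3)
s=camera('scene');cv2.imwrite('pics/s5.png',s['image'])
Q=pts(s).reshape(-1,3)
for A in(P,Q):
    d=np.hypot(A[:,0]-482.6,A[:,1]+241.9)
    for lo,hi in((10,20),(112,126)):
        k=(d<60)&(A[:,2]>lo)&(A[:,2]<hi);print(lo,k.sum(),cv2.minAreaRect(A[k,:2].astype(np.float32)),np.median(A[k,2]))
```

```text
open t28.88 [ 481.9 -241.7   70.4] f [-0.6  0.5  0. ] gap 85.1
clear t31.49 [ 482.4 -241.8  229.4] f [ 0.4 -0.2 -0.1] gap 85.3
10 1513 ((480.9924011230469, -241.8427734375), (54.086849212646484, 54.041202545166016), 80.06370544433594) 15.815279009457413
112 2009 ((481.2255859375, -241.97927856445312), (30.46688461303711, 29.881393432617188), 80.35352325439453) 119.69642081048983
10 248 ((483.0151062011719, -242.28253173828125), (53.156978607177734, 58.32450866699219), 78.75827026367188) 15.815903733401171
112 184 ((482.2816467285156, -243.1097869873047), (28.80007553100586, 31.728199005126953), 82.25572967529297) 120.12123795320338
```

View pics/s5.png

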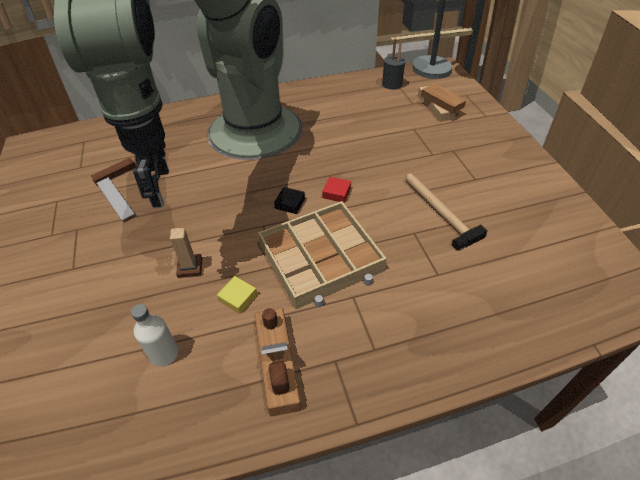

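The tamper stands upright at (187,252), all the offcuts lie flat in the tray, and the glue (155,335), plane (277,365) and mallet (445,210) have not moved.

```bash
python3 -c "
from h import *
finish_job()"
```

```text
the job is handed in; nothing more can be done
```

I pressed all three end pieces down flat in the order left, middle, right, stood the tamper back where it started and handed the job in at about 31.5 s. No verdict is reported.

| Compartment | Press held | Time | Top of piece after pressing |
|---|---|---|---|
| Left (already flat) | about 12 N | 1.6 s | about 39–40 mm |
| Middle (was tipped) | about 13.5 N | 1.6 s | about 36 mm |
| Right (was tipped) | about 13 N | 1.6 s | about 28 mm |

- **Offcuts:** Depth profiles from the scene and side cameras show all nine lying flat below the 45 mm rim. The six other pieces have their tops at 31–32 mm, as expected.
- **Tamper:** After release it stands upright. The foot top is at 16 mm, the handle top at 120 mm, and their centres agree to within about 1 mm. It is about 300 mm from the tray's origin. The arm is clear and the force sensor reads about zero.
- **Bystanders:** The glue bottle, mallet and plane look unmoved in the last picture. I compared pictures by eye and did not measure them.
- **Disagreement between cameras:** The cameras differed by about 2 mm on the tray and the tamper, within the stated calibration. No check failed.

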